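# Load the second slotted weight on the record-flattening press

### The arm

A 7-joint arm with a two-finger parallel gripper is mounted at the origin on the work surface. World frame = base frame: x ahead of the robot, y to its left, z up, the work surface at z = 0. Lengths are in m, angles in rad, forces in N, time in s.
With the tool pointing down it reaches from about 0.4 to 0.925 m from the base axis. Payload 5.6 kg.
Tool frame: the origin (TCP) lies at the very end of the fingers, on their centre line; the grasp point (between the pads) lies 19 mm behind it (env.grasp_offset is the distance from the TCP to the grasp point, in m); z points along the fingers, y is the direction in which the jaws open and shut (so a half turn about z gives the same grasp; the last joint's range is limited). The gripper opens to 85 mm and grips with 20 to 120 N. Pads are 22 mm wide; open, the fingers measure 114 mm over their backs; the gripper's body (76 mm by 85 mm) begins 54 mm behind the grasp point. The pads swing forward as they close: fully open they stand 13 mm farther back than shut.
Start: joints at [-1.377, 0.468, -0.012, 1.603, 0.006, 1.071, -0.056], TCP at [0.153, 0.632, 0.231] pointing down, gripper open.
Joint ranges: [-2.53, 2.53], [-0.31, 2.02], [-1.57, 1.55], [0.28, 2.44], [-1.29, 4.43], [0.15, 1.84], [-2.92, 2.92]. Speed limits (rad/s): [2.57, 2.57, 3.14, 3.14, 3.14, 3.14, 3.14].

### API

Orientations are given as a unit quaternion [w, x, y, z].
In Python, from station import env, vision, silhouettes gives the robot as it stands. The module is installed in compiled form; this text tells all that it offers.
- The arm moves only by the tool play_rows, never from a script. Its argument "increments" is a list of rows, each a list of 7 numbers: the finger opening in mm, from 0 to 85.4, then the shift along the tool's x, y, z in mm, then the turn, a rotation vector about the tool's x, y, z in rad. A call has 1 to 5 rows; each row shifts and turns the commanded pose from where the row before left it, along the tool's axes as they then stand; what a row does not reach is not made up. A row lasts 1/12 s, in which the tool goes at most 41.7 mm and 7.16 degrees, less where a joint would pass 70% of its speed; a pose out of reach is approached as far as the arm can. A call with a gripper value outside its range is refused whole. The fingers move at their own pace and stop on an object; "squeeze" is the grip in N (left out, the last holds). Time passes only in rows, so rows that do not move let the fingers close. It gives the time, the measured TCP pose, the force and the opening at its end, in the units of the state.
- env.sense(): the state, without advancing time (a new reading comes with each control period).
- vision.read_camera(name): name is "scene" or "top"; returns a dict with "image" (480x640x3 uint8, blue, green, red), "camera_matrix" (3x3 intrinsics, pixels), "position" and "orientation" of the camera in the world. Camera axes: x right, y down, z forward; pixel columns grow to the right and rows downward; lengths in m; the calibration is good to about 2 mm. A picture is of the moment at which its call begins. There is no depth.
- env.hand_in(): hands the job in, once; it reports no verdict.
Trained networks look in a picture, given as the dict that the camera call returned (one of the last four; its "shot" number tells which), for a name from the list of things; names that differ only in an ending like _2 or _b are one class to them, and where a whole thing is asked for, a point or a joint stands for the part that bears it (a point fixed in the world has none). Each returns a list of dicts, best first, with "score" (0 to 1); they miss things now and then, are a little off and sometimes report something else, mostly with a low value. They report only what shows in the picture. A call takes as long as a camera call. They do not tell look-alikes from the thing itself.
- silhouettes(picture, name): "mask" (480x640 bool, what is visible of it) and "bbox" ([left, top, width, height] in pixels, round what is visible of it).
The state is a dict: "time_s": time; "qpos": joint angles; "qd": joint speeds; "effort": joint torques, N m; "ee_pos": TCP position; "eef_rot": TCP orientation; "contact_force": force on the tool from outside, world axes, zero at the start; "wrist_torque": the same for the moment, N m; "grip_width": finger opening in m.
Only numpy, scipy, OpenCV 4.12 (cv2) and the standard library are available. Lean on these libraries where they do the work, as an engineer would, in place of code of your own. Each camera call takes 0.05 s, during which the arm holds its last target. There are 200 camera calls.

### The job

Take the slotted weight by its lug from its wooden rest, slide it sideways by its slot onto the press's stem above the weight already there, and turn it round the stem until its slot points away from the other weight's slot and the peg under its lug drops into that slot. Leave the weight lying flat and fully home on the earlier one, let go of it, do it gently without forcing anything against the press, and leave the other things on the table alone.

Things in the scene. Friction and masses are not known exactly. Their poses are not given: they have to be found in the camera images.
- press: Record-flattening press, fixed: wooden board 200 x 200 x 18 mm, a record and a square glass plate on it (plate top 31 mm up), an upright steel stem 10 mm thick in the middle. Origin: centre of the board's underside, z up. A brass strip marks the middle of its -x edge. On the stem already lies an earlier slotted weight: plain steel disc, 84 mm wide, 12 mm thick (33 to 45 mm up), no lug.
- seat (a point): Stem axis at the top face of the earlier weight, 45 mm up; press axes. The new weight's underside ends here. The earlier weight's slot, 13 mm wide, runs from stem to rim and points along the press's -x only roughly: up to 0.85 rad either way, not measured; seen from above or found by feel. The earlier weight sits tight and does not turn under light force.
- collar (a point): Centre of the top of a collar round the stem, 22 mm wide and 5 mm high, lying directly on the earlier weight (45 to 50 mm up).
- head (a point): Centre of the top of the stem's round head, 95 mm up. The head is 22 mm wide and its underside 85 mm up, so weights go on only from the side, between collar and head.
- weight: The loose slotted weight to load: steel disc 84 mm wide, 13 mm thick, 0.3 to 0.6 kg. Origin: centre of the disc's underside, z up. Its slot, 13 mm wide (mouth flared to 23 mm over the last 8 mm), opens along +x and ends in a half circle about the disc's axis. A round recess in the underside, 26 mm wide, 6.5 mm deep, about the axis, takes the stem's collar with 2 mm play to each side.
- lug (a point): Centre of the weight's lug, its handle: a block 20 mm (weight's x) by 12 mm (y) by 30 mm high, 13 to 43 mm above the underside, centred 29 mm from the axis towards -x. This point is 31 mm above the underside; weight's axes. Grip it from above across y.
- peg (a point): Tip of a round peg 10 mm thick that sticks 5 mm down from the weight's underside below the lug. It fits the earlier weight's slot with 1.5 mm play to each side. Off the slot, the disc rests 5 mm too high on peg and collar. When peg over slot and recess over collar line up, the weight drops home by itself if held loosely, and then can turn only a few degrees.
- rest: Wooden rest, fixed: a 100 x 74 mm board with two battens along x, top 22 mm above the table, a 30 mm gap between them in which the peg hangs. Origin: centre of its underside. The weight lies on the battens, its slot roughly along the rest's +x.
- clamp: Bystander: round aluminium record clamp without slot, 72 mm wide, 36 mm high, loose. Origin: centre of its underside.
- brush: Bystander: record brush, 110 x 40 x 26 mm, long along x, loose. Origin: centre of its underside.
- carton: Bystander: small closed cardboard box 90 x 115 x 75 mm, loose. Origin: centre of its underside.
Not all that is in view belongs to the job. What is shaped like the weight but purple is not meant.

How it is judged:
By the outcome, as a careful person would: the job done as asked, in the order asked, and still so for the second after the job is handed in, with the robot touching nothing.
It also fails if it takes over 54 s, if anything falls off the work surface, if the arm or the gripper's body presses on something with over 40 N, if the wrist force passes 120 N, or if a joint passes its speed limit or range.

## Working session

There is one attempt and no reset: what is moved stays moved. The work goes in short steps, Python scripts to look and compute and a tool call to move; the robot and the scene stay as the last step left them, time stands still between calls to the robot, and variables do not carry over. Pictures are saved under pics/ and viewed, about 8 in all and at most 12, crops included, and the job is handed in when it is done.

Besides the shell and the picture viewer there is one more tool, called after "Request:" as name([rows], argument=value, ...), one row to a line, values as JSON. play_rows: Moves the arm, as the interface text tells. Its arguments: {"type":"object","properties":{"increments":{"type":"array","items":{"type":"array","items":{"type":"number"}}},"squeeze":{"type":"number"}},"required":["increments"]}

```bash
mkdir -p pics; cat > h.py <<'E'
import numpy as np, cv2
from scipy.spatial.transform import Rotation as R
from station import env, vision, silhouettes
def rot(q): return R.from_quat([q[1],q[2],q[3],q[0]]).as_matrix()
def proj(p,P):
    X=(np.atleast_2d(P)-p["position"])@rot(p["orientation"]); u=X@np.array(p["camera_matrix"]).T
    return u[:,:2]/u[:,2:]
def back(p,uv,z):
    uv=np.atleast_2d(uv).astype(float); K=np.array(p["camera_matrix"])
    d=np.c_[uv,np.ones(len(uv))]@np.linalg.inv(K).T@rot(p["orientation"]).T
    o=np.array(p["position"]); return o+d*((z-o[2])/d[:,2:])
def state():
    s=env.sense(); Rm=rot(s["eef_rot"])
    print("t",s["time_s"],"pos",np.round(s["ee_pos"],4),"rpyZ",np.round(R.from_matrix(Rm).as_euler('ZYX'),4),"F",np.round(s["contact_force"],1),"M",np.round(s["wrist_torque"],2),"w",s["grip_width"],"q",np.round(s["qpos"],2))
    return s,Rm
E
python3 - <<'E'
from h import *
for n in ["scene","top"]:
    p=vision.read_camera(n); cv2.imwrite(f"pics/{n}0.png",p["image"])
    print(n,np.round(p["position"],3),np.round(rot(p["orientation"]),2).tolist(),np.round(p["camera_matrix"],0).tolist())
    for k in ["press","weight","rest","clamp","brush","carton"]:
        for d in silhouettes(p,k)[:3]:
            m=d["mask"]; ys,xs=np.nonzero(m); print(k,round(d["score"],2),d["bbox"],xs.mean().round(),ys.mean().round())
state()
E
```

```text
scene [ 1.299 -0.15   1.148] [[0.18, 0.79, -0.58], [0.98, -0.14, 0.12], [0.01, -0.59, -0.81]] [[583.0, 0.0, 320.0], [0.0, 583.0, 239.0], [0.0, 0.0, 1.0]]
press 0.94 [260.1, 234.9, 107.8, 97.0] 313.0 282.0
weight 0.93 [168.9, 205.5, 38.1, 33.0] 190.0 223.0
weight 0.88 [179.3, 247.8, 34.9, 41.3] 195.0 269.0
rest 0.58 [175.3, 254.5, 37.0, 42.4] 196.0 284.0
clamp 0.88 [426.7, 197.3, 27.7, 24.7] 439.0 209.0
clamp 0.34 [176.2, 249.0, 40.6, 36.2] 195.0 269.0
brush 0.98 [440.0, 278.1, 21.0, 45.5] 451.0 299.0
brush 0.66 [174.8, 247.0, 42.1, 39.2] 195.0 269.0
carton 0.97 [171.7, 303.1, 60.1, 66.3] 203.0 335.0
top [0.365 0.03  1.211] [[-0.01, -0.99, 0.15], [-1.0, 0.01, -0.03], [0.03, -0.15, -0.99]] [[535.0, 0.0, 323.0], [0.0, 535.0, 239.0], [0.0, 0.0, 1.0]]
press 0.92 [281.3, 171.4, 97.8, 95.9] 328.0 219.0
weight 0.82 [428.3, 226.6, 37.8, 37.4] 446.0 244.0
weight 0.73 [432.6, 295.2, 35.9, 37.1] 449.0 312.0
weight 0.63 [155.5, 270.3, 36.1, 32.0] 172.0 287.0
rest 0.63 [423.8, 217.9, 40.5, 50.8] 444.0 245.0
clamp 0.85 [158.1, 267.7, 34.0, 36.4] 172.0 287.0
brush 0.67 [429.5, 223.8, 36.5, 40.6] 446.0 243.0
brush 0.58 [185.7, 148.3, 31.5, 51.9] 199.0 173.0
carton 0.96 [414.7, 141.6, 54.9, 50.2] 440.0 166.0
t 0.7 pos [0.1525 0.6319 0.2313] rpyZ [2.9047e+00 1.0000e-04 3.1415e+00] F [-0.2  0.3  1.1] M [-0.01  0.03  0.03] w 0.0854986583116526 q [-1.38  0.47 -0.01  1.6   0.01  1.07 -0.06]
```

```bash
python3 - <<'E'
import cv2,numpy as np
t=cv2.imread("pics/top0.png"); s=cv2.imread("pics/scene0.png")
a=cv2.resize(t[165:275,275:385],(400,400),interpolation=cv2.INTER_CUBIC)
b=cv2.resize(t[205:345,395:495],(286,400),interpolation=cv2.INTER_CUBIC)
cv2.imwrite("pics/c1.png",np.hstack([a,b]))
c=s[190:300,150:260];d=s[225:340,255:370]
cv2.imwrite("pics/c2.png",np.hstack([cv2.resize(x,(400,400),interpolation=cv2.INTER_CUBIC) for x in(c,d)]))
E
```

```text
(no output)
```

View pics/top0.png

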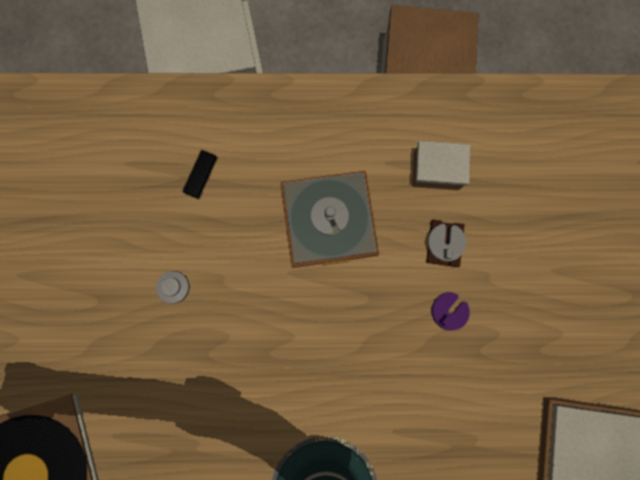

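View pics/c1.png

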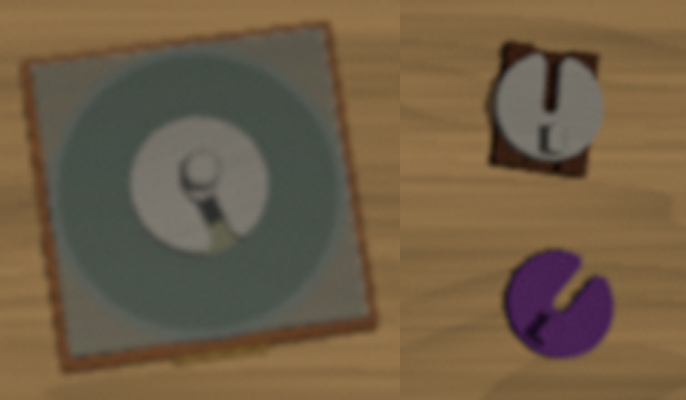

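View pics/c2.png

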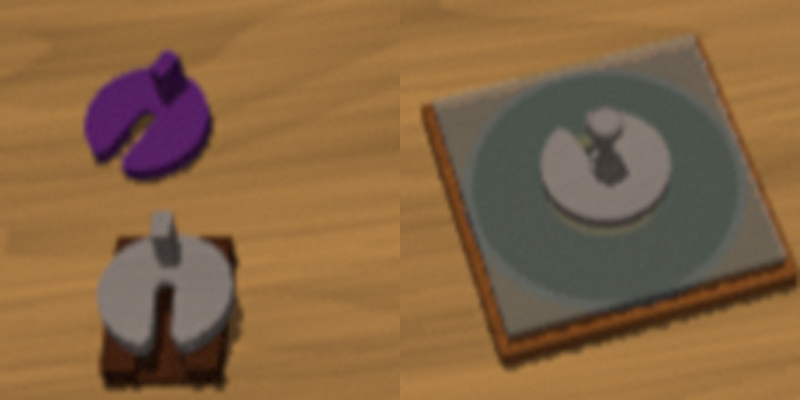

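Grey slotted weight on the dark rest at top-image (446,243) is the target (grey, on wooden rest, slot up). The purple look-alike is at (450,311), lying on the table, so not meant. Earlier weight's slot points down-right in the top image. Now rectify onto the known planes and fit.

```bash
cat > rect.py <<'E'
from h import *
S=0.25e-3
def rectify(p,c,z,half=0.06):
    n=int(2*half/S); g=(np.arange(n)+.5)*S-half
    # image: rows down = -x world, cols right = -y world (as top view)
    X=c[0]-g[:,None]+0*g[None]; Y=c[1]-g[None]+0*g[:,None]
    uv=proj(p,np.c_[X.ravel(),Y.ravel(),np.full(X.size,z)]).reshape(n,n,2).astype(np.float32)
    return cv2.remap(p["image"],uv[...,0],uv[...,1],cv2.INTER_CUBIC)
E
python3 - <<'E'
from rect import *
rows=[]
for n in ["scene","top"]:
    p=vision.read_camera(n)
    hsv=cv2.cvtColor(p["image"],cv2.COLOR_BGR2HSV)
    ds=silhouettes(p,"weight")
    m=[d["mask"] for d in ds if (abs(d["bbox"][0]-(179 if n=="scene" else 428))<8 and abs(d["bbox"][1]-(247 if n=="scene" else 226))<10)][0]
    c=cv2.findContours(m.astype(np.uint8),0,1)[0]; c=max(c,key=cv2.contourArea)[:,0]
    w=back(p,c,0.035)[:,:2]; (cx,cy),r=cv2.minEnclosingCircle((w*1000).astype(np.float32)); print(n,"weight circ",cx,cy,r)
    pm=silhouettes(p,"press")[0]["mask"]; c=max(cv2.findContours(pm.astype(np.uint8),0,1)[0],key=cv2.contourArea)
    w=back(p,c[:,0],0.015)[:,:2]; print("press rect",cv2.minAreaRect((w*1000).astype(np.float32)))
    print("table pts", [back(p,(446,243),0.035)] if n=="top" else "")
    rows.append(p)
cw=back(rows[1],(446,243),0.035)[0]; cp=back(rows[1],(328,216),0.045)[0]
print("centres",cw,cp)
out=[np.hstack([rectify(p,cw,0.035),rectify(p,cp,0.045)]) for p in rows]
im=np.vstack(out); cv2.imwrite("pics/rect_full.png",im)
im2=cv2.resize(im,(580,580))
for i in range(2):
  for j in range(2):
    cv2.circle(im2,(145+290*j,145+290*i),int(.042/.12*290),(0,0,255),1)
cv2.imwrite("pics/rect.png",im2)
np.save("c.npy",[cw,cp])
E
```

```text
scene weight circ 527.2954711914062 -276.2826232910156 54.43138122558594
press rect ((594.4179077148438, -19.309364318847656), (211.4883270263672, 205.4600067138672), 7.340495586395264)
table pts 
top weight circ 536.3705444335938 -276.2962646484375 41.922855377197266
press rect ((595.4331665039062, -15.899185180664062), (206.762939453125, 204.9059295654297), 7.180459976196289)
table pts [array([[ 0.5345448 , -0.27704362,  0.035     ]])]
centres [ 0.5345448  -0.27704362  0.035     ] [ 0.59549723 -0.0131926   0.045     ]
```

View pics/rect.png

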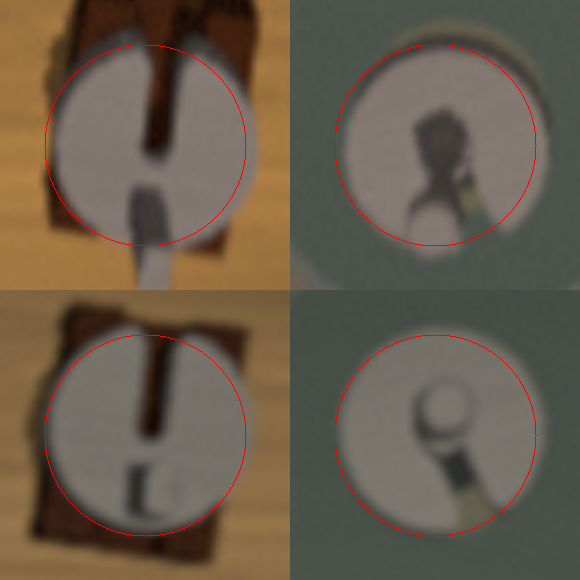

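```bash
cat > fit.py <<'E'
from rect import *
from scipy.optimize import least_squares
def edges_circle(D,c0,half,r=.042,skip=None):
    # D: colour distance from steel; outer edge per angle -> circle of known radius
    pts=[];
    for a in np.radians(np.arange(0,360,3)):
        if skip is not None and abs((a-skip+np.pi)%(2*np.pi)-np.pi)<0.5: continue
        rr=np.arange(.035,.049,S/2); x=c0[0]+rr*np.cos(a); y=c0[1]+rr*np.sin(a)
        col=(c0c[1]-y+half)/S; row=(c0c[0]-x+half)/S
        v=cv2.remap(D,col.astype(np.float32)[None],row.astype(np.float32)[None],1)[0]
        v=cv2.GaussianBlur(v[None],(0,0),4)[0]; g=np.gradient(v); i=g.argmax()
        if g[i]>.15: pts.append((x[i],y[i]))
    pts=np.array(pts)
    f=least_squares(lambda q:np.hypot(*(pts-q[:2]).T)-q[2],[*c0[:2],r],loss="soft_l1",f_scale=5e-4)
    return f.x,len(pts),np.median(abs(f.fun))
def slot(D,c,half,rin,rout,amin,amax,w=.0065):
    n=D.shape[0]; g=(np.arange(n)+.5)*S-half
    X=c0c[0]-g[:,None]-c[0]+0*g[None]; Y=c0c[1]-g[None]-c[1]+0*g[:,None]
    best=[]
    for a in np.arange(amin,amax,.01):
      for o in np.arange(-.003,.0031,.0005):
        u=X*np.cos(a)+Y*np.sin(a); v=-X*np.sin(a)+Y*np.cos(a)-o
        rg=(u>rin)&(u<rout); i=rg&(abs(v)<w); o_=rg&(abs(v)>w)&(abs(v)<2*w)
        best.append((D[i].mean()-D[o_].mean(),a,o))
    return sorted(best)[::-1][:3]
cs=np.load("c.npy"); out={}
if __name__=="__main__":
  for n in ["scene","top"]:
    p=vision.read_camera(n)
    for k,c0,z,skip,sr in [("weight",cs[0],.035,0,(.008,.032,-.5,.5)),("press",cs[1],.045,3.6,(.014,.04,2.4,4.4))]:
        c0c=c0; im=rectify(p,c0,z); L=cv2.cvtColor(im,cv2.COLOR_BGR2LAB).astype(np.float32)
        n_=im.shape[0]; ref=np.median(L[n_//2-80:n_//2+80,n_//2-120:n_//2-80].reshape(-1,3),0)
        D=np.sqrt((((L-ref)*[.7,2,2])**2).sum(2)).astype(np.float32); D=np.clip(D,0,40)
        q,N,e=edges_circle(D,c0,.06,skip=skip); print(n,k,"circle",np.round(q*1000,1),N,round(e*1000,2))
        print("  slot",[np.round(b,4).tolist() for b in slot(D,q,.06,*sr)])
E
python3 fit.py
```

```text
scene weight circle [ 533.1 -281.7   42.1] 97 0.43
  slot [[33.5266, -0.14, 0.0], [33.4893, -0.13, 0.0], [33.4654, -0.11, -0.0005]]
scene press circle [592.9 -17.9  42.2] 101 0.34
  slot [[21.256, 3.6, -0.003], [21.2271, 3.61, -0.003], [21.1827, 3.59, -0.0025]]
top weight circle [ 537.8 -279.5   42.4] 101 0.3
  slot [[32.2064, -0.11, -0.0005], [32.1798, -0.09, -0.001], [32.165, -0.12, -0.0005]]
top press circle [597.8 -16.   42.1] 101 0.39
  slot [[23.0089, 3.59, -0.001], [23.0007, 3.57, -0.0005], [22.9773, 3.6, -0.001]]
```

Estimates: weight (0.5355, −0.2805) with slot yaw ≈ −0.11; stem (0.595, −0.017) with earlier slot at ≈ 3.59 rad, 0.32 rad off the press's −x and so in range. Travelling to above the lug.

Request:
play_rows([
  [60,-31.4,-22.6,0,0,0,0],
  [60,-31.4,-22.6,0,0,0,0],
  [60,-31.4,-22.6,0,0,0,0],
  [60,-31.4,-22.6,0,0,0,0],
  [60,-31.4,-22.6,0,0,0,0],
])

```text
time_s: 1.52
ee_pos: [0.2796, 0.4837, 0.2315]
eef_rot: [0.0, 0.118, 0.993, 0.0]
contact_force: [0.6, -0.7, -0.5]
grip_width: 0.0601
```

Request:
play_rows([
  [60,-31.4,-22.6,0,0,0,0],
  [60,-31.4,-22.6,0,0,0,0],
  [60,-31.4,-22.6,0,0,0,0],
  [60,-31.4,-22.6,0,0,0,0],
  [60,-31.4,-22.6,0,0,0,0],
])

```text
time_s: 1.93
ee_pos: [0.4057, 0.337, 0.2317]
eef_rot: [0.0, 0.118, 0.993, 0.0]
contact_force: [0.8, 0.5, -0.2]
grip_width: 0.06
```

Request:
play_rows([
  [60,-31.4,-22.6,0,0,0,0],
  [60,-31.4,-22.6,0,0,0,0],
  [60,-31.4,-22.6,0,0,0,0],
  [60,-11.5,-38.9,0,0,0,0],
  [60,-11.5,-38.9,0,0,0,0],
])

```text
time_s: 2.35
ee_pos: [0.4855, 0.1677, 0.2313]
eef_rot: [0.0, 0.118, 0.993, -0.0]
contact_force: [0.2, -0.2, -0.1]
grip_width: 0.0602
```

Request:
play_rows([
  [60,-11.5,-38.9,0,0,0,0],
  [60,-11.5,-38.9,0,0,0,0],
  [60,-11.5,-38.9,0,0,0,0],
  [60,-11.5,-38.9,0,0,0,0],
  [60,-11.5,-38.9,0,0,0,0],
])

```text
time_s: 2.77
ee_pos: [0.4946, -0.035, 0.2317]
eef_rot: [0.0, 0.118, 0.993, 0.0]
contact_force: [0.6, 0.1, -1.2]
grip_width: 0.0599
```

Request:
play_rows([
  [60,-11.5,-38.9,0,0,0,0],
  [60,-11.5,-38.9,0,0,0,0],
  [60,-11.5,-38.9,0,0,0,0],
  [60,0,0,0,0,0,-0.06],
  [60,0,0,0,0,0,-0.06],
])

```text
time_s: 3.18
ee_pos: [0.5005, -0.158, 0.2315]
eef_rot: [0.0, 0.06, 0.998, -0.001]
contact_force: [0.6, 1.0, -0.9]
grip_width: 0.0599
```

```bash
python3 -c "
from h import *
state()"
```

```text
t 3.1833 pos [ 0.5005 -0.158   0.2315] rpyZ [ 3.0216e+00  6.0000e-04 -3.1406e+00] F [ 0.6  1.  -0.9] M [ 0.05 -0.01  0.02] w 0.059855787235560176 q [-0.11  0.26  0.41  1.93 -0.12  0.97  1.81]
```

Request:
play_rows([
  [60,-5.1,-29.3,0,0,0,0],
  [60,-5.1,-29.3,0,0,0,0],
  [60,-5.1,-29.3,0,0,0,0],
  [60,-5.1,-29.5,0,0,0,0],
  [60,0,0,0,0,0,-0.01],
])

```text
time_s: 3.6
ee_pos: [0.5063, -0.2805, 0.2318]
eef_rot: [0.0, 0.057, 0.998, -0.002]
contact_force: [0.1, -0.7, 0.7]
grip_width: 0.0599
```

Request:
play_rows([
  [60,0,0,30,0,0,0],
  [60,0,0,30,0,0,0],
  [60,0,0,30,0,0,0],
  [60,0,0,30,0,0,0],
  [60,0,0,0,0,0,0],
])

```text
time_s: 4.02
ee_pos: [0.504, -0.2711, 0.106]
eef_rot: [-0.005, 0.053, 0.999, 0.002]
contact_force: [-1.8, 0.4, 0.1]
grip_width: 0.06
```

```bash
python3 - <<'E'
from h import *
s,Rm=state()
ims=[]
for n in ["scene","top"]:
    p=vision.read_camera(n); im=cv2.resize(p["image"],None,fx=4,fy=4,interpolation=2)
    tcp=np.array(s["ee_pos"]); 
    lug=np.array([.5067,-.2773,.065])
    for P,c in [(tcp,(0,0,255)),(lug,(255,0,0))]:
        u=proj(p,P)[0]*4+1.5; cv2.drawMarker(im,tuple(int(v) for v in u),c,0,16,1)
    u=(proj(p,lug)[0]*4).astype(int); ims.append(im[u[1]-200:u[1]+200,u[0]-200:u[0]+200])
cv2.imwrite("pics/pre.png",np.hstack(ims))
E
```

```text
t 4.0167 pos [ 0.504  -0.2711  0.106 ] rpyZ [ 3.0354 -0.0097  3.1385] F [-1.8  0.4  0.1] M [0.02 0.08 0.03] w 0.05996775094737413 q [ 0.13  0.52  0.4   1.9  -0.28  0.78  2.14]
```

View pics/pre.png

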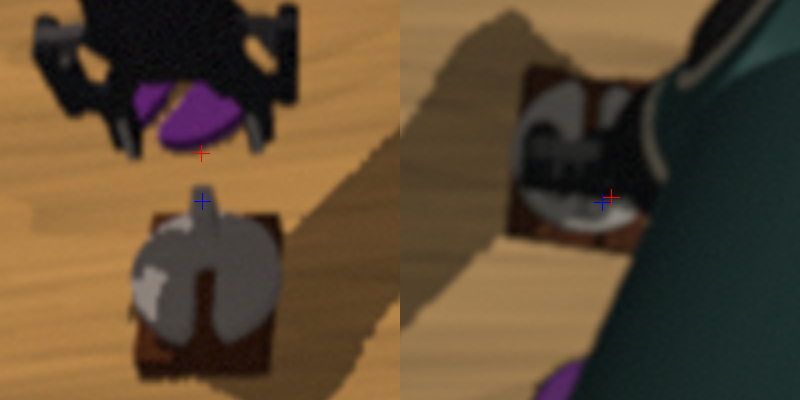

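Scene crop: lug at (203,190), the predicted lug top within about 2 mm of it, fingers straddling it from above. Settling and correcting.

Request:
play_rows([
  [60,0,0,0,0,0,0],
  [60,0,0,0,0,0,0],
])

```text
time_s: 4.28
ee_pos: [0.5089, -0.2743, 0.1135]
eef_rot: [0.002, 0.053, 0.999, -0.001]
contact_force: [-0.0, 0.3, -0.5]
grip_width: 0.0601
```

```bash
cat >> h.py <<'E'
def goto(x,y,z,yaw):
    s,Rm=state(); d=Rm.T@(np.array([x,y,z])-s["ee_pos"])*1000
    Rt=(R.from_euler('Z',yaw)*R.from_euler('X',np.pi)).as_matrix()
    print("d_tool mm",np.round(d,1),"rotvec",np.round(R.from_matrix(Rm.T@Rt).as_rotvec(),4))
E
python3 -c "
from h import *
goto(.5067,-.2773,.038,3.03)"
```

```text
t 4.2833 pos [ 0.5089 -0.2743  0.1135] rpyZ [ 3.0348  0.0038 -3.1406] F [-0.   0.3 -0.5] M [ 0.03  0.01 -0.03] w 0.060124943735237225 q [ 0.13  0.51  0.4   1.9  -0.28  0.78  2.14]
d_tool mm [ 2.1 -3.2 75.5] rotvec [-0.0009  0.0038  0.0048]
```

Request:
play_rows([
  [60,1,-1.5,15,0,0.002,0.002],
  [60,1,-1.5,15,0,0.002,0.002],
  [60,0,0,15,0,0,0],
  [60,0,0,10,0,0,0],
  [60,0,0,5,0,0,0],
])

```text
time_s: 4.7
ee_pos: [0.5053, -0.2763, 0.0514]
eef_rot: [-0.002, 0.055, 0.998, 0.0]
contact_force: [0.9, 0.7, 0.2]
grip_width: 0.0599
```

Request:
play_rows([
  [60,0,0,0,0,0,0],
  [60,0,0,0,0,0,0],
])

```text
time_s: 4.87
ee_pos: [0.5055, -0.2766, 0.052]
eef_rot: [-0.001, 0.055, 0.998, -0.0]
contact_force: [-0.3, 0.2, 0.3]
grip_width: 0.0598
```

```bash
python3 -c "
from h import *
goto(.5067,-.2773,.038,3.03)"
```

```text
t 4.8667 pos [ 0.5055 -0.2766  0.052 ] rpyZ [ 3.0308e+00 -2.9000e-03 -3.1413e+00] F [-0.3  0.2  0.3] M [ 0.   -0.05 -0.02] w 0.05983003920441098 q [ 0.17  0.61  0.36  1.92 -0.32  0.68  2.18]
d_tool mm [-1.3 -0.6 14. ] rotvec [-0.0003 -0.0029  0.0008]
```

Request:
play_rows([
  [60,-1,-0.5,7,0,-0.003,0],
  [60,0,0,6,0,0,0],
  [40,0,0,0,0,0,0],
  [25,0,0,0,0,0,0],
  [18,0,0,0,0,0,0],
], squeeze=40)

```text
time_s: 5.28
ee_pos: [0.5059, -0.277, 0.0383]
eef_rot: [-0.001, 0.055, 0.998, 0.0]
contact_force: [-0.3, 0.8, 0.2]
grip_width: 0.0242
```

Request:
play_rows([
  [14,0,0,0,0,0,0],
  [10,0,0,0,0,0,0],
  [5,0,0,0,0,0,0],
  [5,0,0,0,0,0,0],
])

```text
time_s: 5.62
ee_pos: [0.5061, -0.2772, 0.0386]
eef_rot: [-0.0, 0.055, 0.998, -0.0]
contact_force: [-0.2, 0.2, 2.0]
grip_width: 0.0116
```

Request:
play_rows([
  [0,0,0,0,0,0,0],
  [0,0,0,0,0,0,0],
  [0,0,0,0,0,0,0],
], squeeze=110)

```text
time_s: 5.87
ee_pos: [0.5062, -0.2773, 0.0388]
eef_rot: [-0.0, 0.055, 0.998, -0.0]
contact_force: [-1.1, 0.1, 5.5]
grip_width: 0.0101
```

```bash
python3 -c "
from h import *
state()"
```

```text
t 5.8667 pos [ 0.5062 -0.2773  0.0388] rpyZ [ 3.0306e+00 -2.0000e-04 -3.1413e+00] F [-1.1  0.1  5.5] M [-0.07  0.2   0.02] w 0.010123571238201316 q [ 0.18  0.63  0.35  1.92 -0.34  0.65  2.19]
```

Request:
play_rows([
  [0,0,0,-5,0,0,0],
  [0,0,0,-10,0,0,0],
  [0,0,0,-15,0,0,0],
  [0,0,0,-15,0,0,0],
  [0,0,0,-12,0,0,0],
])

```text
time_s: 6.28
ee_pos: [0.5056, -0.2767, 0.0961]
eef_rot: [-0.001, 0.055, 0.998, 0.0]
contact_force: [-0.1, -0.1, -4.1]
grip_width: 0.0101
```

Request:
play_rows([
  [0,0,0,-4,0,0,0],
  [0,0,0,0,0,0,0],
  [0,0,0,0,0,0,0],
])

```text
time_s: 6.53
ee_pos: [0.5057, -0.2766, 0.0991]
eef_rot: [-0.001, 0.055, 0.998, 0.0]
contact_force: [0.0, -0.1, -5.5]
grip_width: 0.01
```

```bash
python3 - <<'E'
from h import *
s,Rm=state()
ims=[]
for n in ["scene","top"]:
    p=vision.read_camera(n); im=cv2.resize(p["image"],None,fx=4,fy=4,interpolation=2)
    u=(proj(p,np.array(s["ee_pos"]))[0]*4).astype(int); ims.append(im[u[1]-200:u[1]+200,u[0]-200:u[0]+200])
cv2.imwrite("pics/lift.png",np.hstack(ims))
E
```

```text
t 6.5333 pos [ 0.5057 -0.2766  0.0991] rpyZ [ 3.0310e+00 -1.4000e-03  3.1412e+00] F [ 0.  -0.1 -5.5] M [ 0.06  0.14 -0.03] w 0.00996150274452782 q [ 0.14  0.53  0.39  1.9  -0.29  0.76  2.15]
```

View pics/lift.png

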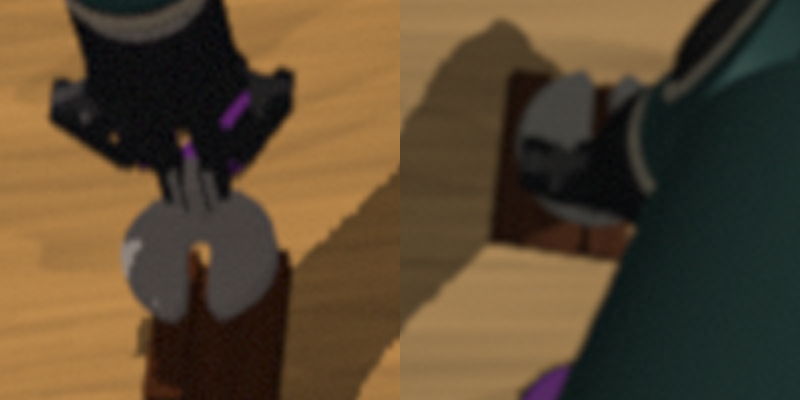

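Weight (about 0.56 kg) hangs in the grip, roughly level, clear of the rest. Moving to in front of the stem.

Request:
play_rows([
  [0,2.5,12,0,0,0,0],
  [0,3.5,20,0,0,0,0],
  [0,3.5,20,0,0,0,0],
  [0,3.5,20,0,0,0,0],
  [0,3.5,20,0,0,0,0],
])

```text
time_s: 7.05
ee_pos: [0.4989, -0.1818, 0.0986]
eef_rot: [-0.001, 0.055, 0.998, 0.0]
contact_force: [0.3, -0.2, -5.1]
grip_width: 0.0101
```

Request:
play_rows([
  [0,3.5,20,0,0,0,0],
  [0,3.5,20,0,0,0,0],
  [0,3.5,20,0,0,0,0],
  [0,3.5,20,0,0,0,0],
  [0,3.5,20,0,0,0,0],
])

```text
time_s: 7.47
ee_pos: [0.4925, -0.0805, 0.0988]
eef_rot: [-0.001, 0.055, 0.998, 0.0]
contact_force: [0.0, -0.1, -3.8]
grip_width: 0.0101
```

Request:
play_rows([
  [0,3.5,20,0,0,0,0],
  [0,3.5,20,0,0,0,0],
  [0,0.5,10,0,0,0,0],
  [0,0,0,0,0,0,-0.05],
  [0,0,0,0,0,0,-0.05],
])

```text
time_s: 7.88
ee_pos: [0.4912, -0.0306, 0.099]
eef_rot: [-0.001, 0.003, 1.0, 0.0]
contact_force: [0.3, -0.2, -5.0]
grip_width: 0.0103
```

Request:
play_rows([
  [0,0,0,0,0,0,-0.05],
  [0,0,0,0,0,0,-0.05],
  [0,0,0,0,0,0,-0.05],
  [0,0,0,0,0,0,0],
  [0,0,0,0,0,0,0],
])

```text
time_s: 8.3
ee_pos: [0.4912, -0.032, 0.0991]
eef_rot: [-0.001, -0.069, 0.998, 0.0]
contact_force: [0.1, 0.1, -5.3]
grip_width: 0.0101
```

```bash
python3 -c "
from h import *
goto(.49,-.032,.075,3.29)"
```

```text
t 8.3 pos [ 0.4912 -0.032   0.0991] rpyZ [-3.0042e+00 -1.5000e-03  3.1413e+00] F [ 0.1  0.1 -5.3] M [-0.09  0.08 -0.03] w 0.01014864279804921 q [-0.27  0.41  0.32  2.1  -0.2   0.66  1.89]
d_tool mm [ 1.2  0.2 24.1] rotvec [ 0.0003 -0.0015 -0.011 ]
```

Request:
play_rows([
  [0,1,0,8,0,0,-0.011],
  [0,0,0,8,0,0,0],
  [0,0,0,8,0,0,0],
  [0,0,0,0,0,0,0],
  [0,0,0,0,0,0,0],
])

```text
time_s: 8.72
ee_pos: [0.4898, -0.0321, 0.0744]
eef_rot: [-0.002, -0.075, 0.997, 0.0]
contact_force: [0.5, -0.3, -4.0]
grip_width: 0.0101
```

```bash
python3 - <<'E'
from h import *
s,Rm=state()
ims=[]
z0=s["ee_pos"][2]-.0168; ex=Rm[:2,0]; tcp=np.array(s["ee_pos"][:2]); f=-ex; sd=np.array([-f[1],f[0]])
cen=tcp+.029*f
a=np.linspace(.28,2*np.pi-.28,80); C=.042*np.c_[np.cos(a),np.sin(a)]
b=np.linspace(-np.pi/2,-3*np.pi/2,20); slot=.0065*np.c_[np.cos(b),np.sin(b)]
slotp=np.vstack([[.034,-.0065],slot,[.034,.0065],C[:1],C,C[-1:],[.034,-.0065]])
W=lambda P,z:np.c_[cen+P[:,:1]*f+P[:,1:]*sd,np.full(len(P),z)]
stem=np.array([.5953,-.017]); t=np.linspace(0,6.3,60); ring=lambda r,z:np.c_[stem+r*np.c_[np.cos(t),np.sin(t)],np.full(60,z)]
for n in ["scene","top"]:
    p=vision.read_camera(n); np.save(f"pics/{n}_ins.npy",p,allow_pickle=True)
    im=cv2.resize(p["image"],None,fx=6,fy=6,interpolation=2)
    for P,c in [(W(slotp,z0+.013),(0,0,255)),(ring(.011,.095),(255,0,0)),(ring(.042,.045),(0,255,0))]:
        cv2.polylines(im,[((proj(p,P)+.5)*6).astype(np.int32)],False,c,1)
    u=(proj(p,np.r_[(stem+cen)/2,.06])[0]*6).astype(int); ims.append(im[u[1]-250:u[1]+250,u[0]-200:u[0]+200])
cv2.imwrite("pics/ins.png",np.hstack(ims))
E
```

```text
t 8.7167 pos [ 0.4898 -0.0321  0.0744] rpyZ [-2.9919e+00 -3.1000e-03  3.1413e+00] F [ 0.5 -0.3 -4. ] M [ 0.06  0.12 -0.04] w 0.010088262834443851 q [-0.25  0.45  0.3   2.11 -0.22  0.61  1.93]
```

View pics/ins.png

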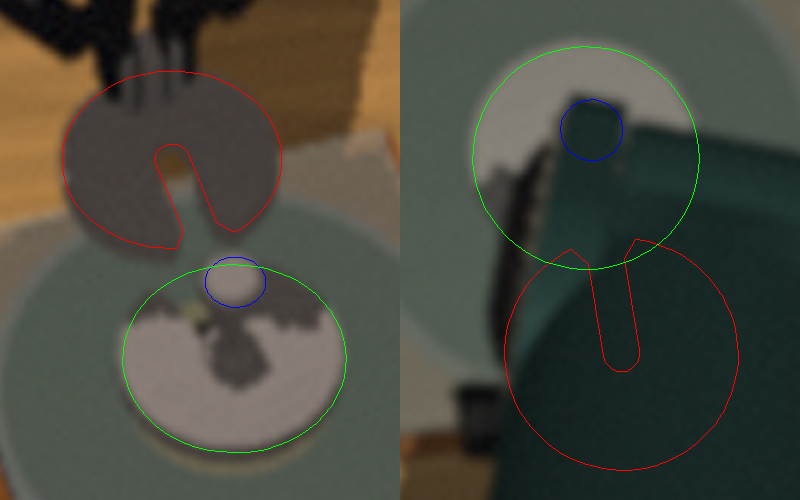

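Scene crop: red model of the held weight and blue/green models of head and lower disc overlay the picture within about 1 px. Now refining numerically with solid silhouettes in the one (scene) camera.

```bash
cat > sil.py <<'E'
from h import *
U=6
a=np.linspace(.278,2*np.pi-.278,90); b=np.linspace(-np.pi/2,-3*np.pi/2,20)
POLY=np.vstack([.042*np.c_[np.cos(a),np.sin(a)],[.034,-.0065],.0065*np.c_[np.cos(b),np.sin(b)],[.034,.0065]])
LUG=np.array([[-.039,-.006],[-.019,-.006],[-.019,.006],[-.039,.006]])
a0=np.linspace(.155,2*np.pi-.155,90); PLAIN=np.vstack([.042*np.c_[np.cos(a0),np.sin(a0)],.0065*np.c_[np.cos(b),np.sin(b)]])
t=np.linspace(0,6.28,60); HEAD=.011*np.c_[np.cos(t),np.sin(t)]
def mask(p,off,solids,x,y,yaw):
    c,s=np.cos(yaw),np.sin(yaw); h,w=off[3]-off[1],off[2]-off[0]; m=np.zeros((h*U,w*U),np.uint8)
    for P,z0,z1 in solids:
        Q=P@np.array([[c,s],[-s,c]])+[x,y]
        for z in np.linspace(z0,z1,5):
            uv=(proj(p,np.c_[Q,np.full(len(Q),z)])-off[:2]+.5)*U
            cv2.fillPoly(m,[(uv*16).astype(np.int32)],1,shift=4)
    return m
def fit(p,off,solids,x0,ign=None,yaws=(0,),rng=.005,step=.0005,col=None):
    im=cv2.resize(p["image"][off[1]:off[3],off[0]:off[2]],None,fx=U,fy=U,interpolation=cv2.INTER_CUBIC).astype(np.float32)
    k=cv2.getStructuringElement(2,(2*U+1,2*U+1)); res=[]
    for dy in yaws:
      for dx in np.arange(-rng,rng+1e-6,step):
        for e in np.arange(-rng,rng+1e-6,step):
          m=mask(p,off,solids,x0[0]+dx,x0[1]+e,x0[2]+dy)
          i=(m-cv2.erode(m,k))>0; o=(cv2.dilate(m,k)-m)>0
          if ign is not None: i&=~ign; o&=~ign
          A,B=im[i],im[o]; sc=np.linalg.norm(A.mean(0)-B.mean(0))/np.sqrt(A.var(0).sum()+B.var(0).sum()+20)
          res.append((sc,x0[0]+dx,x0[1]+e,x0[2]+dy))
    r=sorted(res)[::-1]; return np.round(r[:3],4).tolist()
E
python3 - <<'E'
from sil import *
s,Rm=state(); p=np.load("pics/scene_ins.npy",allow_pickle=True).item()
tcp=np.array(s["ee_pos"]); yaw=np.arctan2(-Rm[1,0],-Rm[0,0]); z0=tcp[2]-.0168
cen=tcp[:2]+.029*np.array([np.cos(yaw),np.sin(yaw)]); print("model",cen,yaw)
u=proj(p,[*cen,z0])[0].astype(int); off=(u[0]-35,u[1]-32,u[0]+35,u[1]+35)
ign=np.zeros((67*U,70*U),bool); v=(int(proj(p,[*(cen-.012*np.array([np.cos(yaw),np.sin(yaw)])),z0+.013])[0][1])-off[1])*U; ign[:v]=1
print("held",fit(p,off,[(POLY,z0,z0+.013)],(*cen,yaw),ign,yaws=(-.04,-.02,0,.02,.04)))
q=dict(p); q["image"]=cv2.imread("pics/scene0.png")
u=proj(q,[.595,-.017,.07])[0].astype(int); off=(u[0]-30,u[1]-30,u[0]+30,u[1]+30)
print("head0",fit(q,off,[(HEAD,.085,.095)],(.595,-.017,0)))
print("disc0",fit(q,off,[(PLAIN,.033,.045),(HEAD,.085,.095)],(.595,-.017,3.59),yaws=(-.1,-.05,0,.05,.1)))
print("head1",fit(p,off,[(HEAD,.085,.095)],(.595,-.017,0)))
tp=vision.read_camera("top"); tp["image"]=cv2.imread("pics/top0.png")
u=proj(tp,[.595,-.017,.07])[0].astype(int); off=(u[0]-30,u[1]-30,u[0]+30,u[1]+30)
print("top disc0",fit(tp,off,[(PLAIN,.033,.045)],(.595,-.017,3.59),yaws=(-.1,-.05,0,.05,.1)))
E
```

```text
t 8.8167 pos [ 0.4906 -0.0321  0.0752] rpyZ [-2.9917e+00 -1.1000e-03  3.1415e+00] F [-0.2 -0.6 -4.4] M [-0.02  0.1   0.01] w 0.010422430077854837 q [-0.25  0.45  0.3   2.11 -0.22  0.61  1.93]
model [ 0.51924987 -0.02777469] 0.14992248593648558
held [[0.6931, 0.5177, -0.0278, 0.1099], [0.687, 0.5172, -0.0278, 0.1099], [0.6794, 0.5182, -0.0278, 0.1099]]
head0 [[0.2263, 0.59, -0.021, 0.0], [0.2258, 0.59, -0.022, 0.0], [0.2251, 0.59, -0.0215, 0.0]]
disc0 [[0.3349, 0.59, -0.017, 3.49], [0.3262, 0.59, -0.0175, 3.49], [0.3154, 0.59, -0.0175, 3.54]]
head1 [[0.8015, 0.59, -0.0175, 0.0], [0.782, 0.59, -0.018, 0.0], [0.7562, 0.59, -0.017, 0.0]]
top disc0 [[1.0903, 0.5985, -0.0165, 3.54], [1.0836, 0.5985, -0.016, 3.54], [1.0765, 0.599, -0.016, 3.54]]
```

Request:
play_rows([
  [0,-7,-0.5,0,0,0,0],
  [0,-8,-0.6,0,0,0,0],
  [0,-8,0,0,0,0,0],
  [0,-7,0,0,0,0,0],
  [0,-5,0,0,0,0,0],
])

```text
time_s: 9.28
ee_pos: [0.5269, -0.0276, 0.0755]
eef_rot: [0.0, -0.075, 0.997, 0.0]
contact_force: [-0.4, 0.4, -4.6]
grip_width: 0.0101
```

Request:
play_rows([
  [0,-4,0,0,0,0,0],
  [0,-4,0,0,0,0,0],
  [0,0,0,0,0,0,0],
])

```text
time_s: 9.53
ee_pos: [0.534, -0.0265, 0.0753]
eef_rot: [-0.0, -0.075, 0.997, 0.0]
contact_force: [0.1, 0.4, -5.4]
grip_width: 0.01
```

```bash
python3 - <<'E'
from sil import *
s,Rm=state(); tcp=np.array(s["ee_pos"]); yaw=np.arctan2(-Rm[1,0],-Rm[0,0]); f=np.array([np.cos(yaw),np.sin(yaw)]); z0=tcp[2]-.0168
cen=tcp[:2]+.029*f; d=np.array([.595,-.0175])-cen; print("along",d@f,"lat",d@[-f[1],f[0]],"underside",z0)
p=vision.read_camera("scene"); u=proj(p,[*(cen+.02*f),z0])[0].astype(int); x0,y0=u[0]-33,u[1]-33
im=cv2.resize(p["image"][y0:y0+66,x0:x0+66],None,fx=8,fy=8,interpolation=2)
c,sn=f
for P,z,xy,cl in [(POLY,z0+.013,cen,(0,0,255)),(HEAD,.095,(.595,-.0175),(255,0,0))]:
    Q=P@np.array([[c,sn],[-sn,c]])+xy; cv2.polylines(im,[((proj(p,np.c_[Q,np.full(len(Q),z)])-[x0,y0]+.5)*8).astype(np.int32)],True,cl,1)
cv2.imwrite("pics/ins2.png",im)
E
```

```text
t 9.5333 pos [ 0.534  -0.0265  0.0753] rpyZ [-2.9911e+00 -3.0000e-04  3.1415e+00] F [ 0.1  0.4 -5.4] M [0.   0.04 0.02] w 0.01000042042542982 q [-0.25  0.5   0.3   2.01 -0.23  0.66  1.92]
along 0.03261373038376097 lat -0.00022620627850162008 underside 0.05846996615351942
```

View pics/ins2.png

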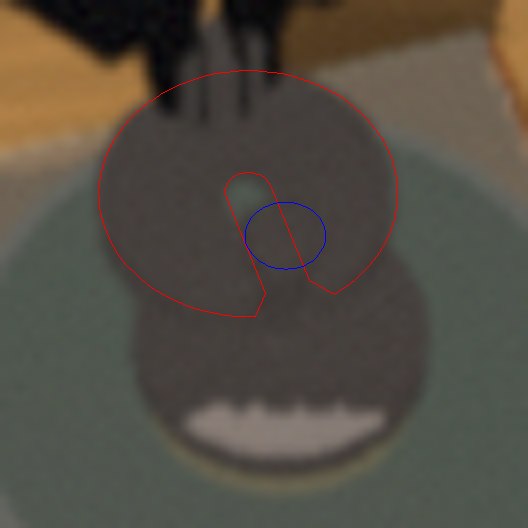

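Mouth is on the stem, no contact felt. Continuing slowly.

Request:
play_rows([
  [0,-4,0,0,0,0,0],
  [0,-4,0,0,0,0,0],
  [0,0,0,0,0,0,0],
])

```text
time_s: 9.83
ee_pos: [0.5422, -0.0253, 0.0755]
eef_rot: [0.0, -0.075, 0.997, 0.0]
contact_force: [0.0, 0.7, -4.9]
grip_width: 0.01
```

Request:
play_rows([
  [0,-4,0,0,0,0,0],
  [0,-4,0,0,0,0,0],
  [0,0,0,0,0,0,0],
])

```text
time_s: 10.08
ee_pos: [0.5501, -0.024, 0.0754]
eef_rot: [0.0, -0.075, 0.997, 0.0]
contact_force: [0.7, -0.2, -4.1]
grip_width: 0.0094
```

Request:
play_rows([
  [0,-4,0,0,0,0,0],
  [0,-4,0,0,0,0,0],
  [0,0,0,0,0,0,0],
])

```text
time_s: 10.33
ee_pos: [0.558, -0.0228, 0.0754]
eef_rot: [0.0, -0.075, 0.997, 0.0]
contact_force: [1.0, 0.6, -3.7]
grip_width: 0.01
```

```bash
cat > rel.py <<'E'
from h import *
s,Rm=state(); tcp=np.array(s["ee_pos"]); yaw=np.arctan2(-Rm[1,0],-Rm[0,0]); f=np.array([np.cos(yaw),np.sin(yaw)]); z0=tcp[2]-.0168
cen=tcp[:2]+.029*f; d=np.array([.595,-.0175])-cen; print("yaw",yaw,"cen",cen,"along",d@f,"lat",d@[-f[1],f[0]],"underside",z0)
F=np.array(s["contact_force"][:2]); print("F along",F@f,"F lat",F@[-f[1],f[0]])
E
python3 rel.py
```

```text
t 10.3333 pos [ 0.558  -0.0228  0.0754] rpyZ [-2.9911e+00  3.0000e-04  3.1415e+00] F [ 1.   0.6 -3.7] M [0.01 0.09 0.02] w 0.01003330785225827 q [-0.25  0.54  0.29  1.95 -0.24  0.68  1.91]
yaw 0.15050743642567185 cen [ 0.58671397 -0.01848532] along 0.008340096098139547 lat -0.00026822265592206073 underside 0.058582460811130596
F along 1.063392850109097 F lat 0.43419979629127575
```

Still free. Feeling for the slot's end in 2 mm steps.

Request:
play_rows([
  [0,-2,0,0,0,0,0],
  [0,-2,0,0,0,0,0],
  [0,0,0,0,0,0,0],
])

```text
time_s: 10.58
ee_pos: [0.5613, -0.0224, 0.0753]
eef_rot: [-0.0, -0.075, 0.997, 0.0]
contact_force: [0.4, -0.5, -3.9]
grip_width: 0.0099
```

Request:
play_rows([
  [0,-2,0,0,0,0,0],
  [0,0,0,0,0,0,0],
])

```text
time_s: 10.75
ee_pos: [0.5632, -0.0221, 0.0753]
eef_rot: [-0.0, -0.075, 0.997, 0.0]
contact_force: [0.1, -0.4, -4.3]
grip_width: 0.01
```

```bash
python3 rel.py
```

```text
t 10.75 pos [ 0.5632 -0.0221  0.0753] rpyZ [-2.9914e+00 -5.0000e-04  3.1414e+00] F [ 0.1 -0.4 -4.3] M [-0.01  0.09  0.  ] w 0.009988786751797566 q [-0.25  0.54  0.29  1.94 -0.24  0.69  1.91]
yaw 0.15020789510096408 cen [ 0.59184664 -0.01777479] along 0.0031589729870547044 lat -0.00020018143106438843 underside 0.058507641779214456
F along 0.03753650940549211 F lat -0.45873689038605164
```

Request:
play_rows([
  [0,-1.5,0,0,0,0,0],
  [0,0,0,0,0,0,0],
])

```text
time_s: 10.92
ee_pos: [0.5646, -0.0219, 0.0753]
eef_rot: [-0.0, -0.075, 0.997, 0.0]
contact_force: [-0.8, -0.0, -4.3]
grip_width: 0.0099
```

Request:
play_rows([
  [0,-1,0,0,0,0,0],
  [0,0,0,0,0,0,0],
])

```text
time_s: 11.08
ee_pos: [0.5655, -0.0218, 0.0753]
eef_rot: [-0.0, -0.075, 0.997, 0.0]
contact_force: [0.0, 0.3, -5.3]
grip_width: 0.0099
```

Request:
play_rows([
  [0,-1,0,0,0,0,0],
  [0,0,0,0,0,0,0],
])

```text
time_s: 11.25
ee_pos: [0.5665, -0.0216, 0.0753]
eef_rot: [-0.0, -0.075, 0.997, 0.0]
contact_force: [0.7, -0.8, -4.9]
grip_width: 0.0098
```

```bash
python3 rel.py
```

```text
t 11.25 pos [ 0.5665 -0.0216  0.0753] rpyZ [-2.9914e+00 -7.0000e-04  3.1414e+00] F [ 0.7 -0.8 -4.9] M [ 0.01 -0.   -0.01] w 0.009782035784007638 q [-0.25  0.55  0.29  1.93 -0.24  0.7   1.91]
yaw 0.15018252142924754 cen [ 0.59514734 -0.01729463] along -0.00017640970619753907 lat -0.00018101322089175668 underside 0.05850229457299584
F along 0.5642727640222716 F lat -0.930305006328776
```

Request:
play_rows([
  [0,-1,0,0,0,0,0],
  [0,0,0,0,0,0,0],
])

```text
time_s: 11.42
ee_pos: [0.5671, -0.0215, 0.0752]
eef_rot: [-0.001, -0.075, 0.997, 0.0]
contact_force: [0.1, -1.0, -4.6]
grip_width: 0.0099
```

Request:
play_rows([
  [0,-0.7,0,0,0,0,0],
  [0,0,0,0,0,0,0],
])

```text
time_s: 11.58
ee_pos: [0.5673, -0.0215, 0.0751]
eef_rot: [-0.001, -0.075, 0.997, 0.0]
contact_force: [-2.7, -0.4, -3.7]
grip_width: 0.0098
```

Request:
play_rows([
  [0,-0.7,0,0,0,0,0],
  [0,0,0,0,0,0,0],
])

```text
time_s: 11.75
ee_pos: [0.5673, -0.0215, 0.075]
eef_rot: [-0.002, -0.075, 0.997, 0.0]
contact_force: [-4.7, -0.8, -1.6]
grip_width: 0.0102
```

```bash
python3 rel.py
```

```text
t 11.75 pos [ 0.5673 -0.0215  0.075 ] rpyZ [-2.9916 -0.0039  3.1408] F [-4.7 -0.8 -1.6] M [-0.16  1.19 -0.01] w 0.010185646481743502 q [-0.25  0.55  0.29  1.93 -0.24  0.7   1.91]
yaw 0.15000184580935338 cen [ 0.5959792  -0.01712659] along -0.0010240097816835677 lat -0.0002228817841020572 underside 0.05818668996571519
F along -4.7729172104220305 F lat -0.09843308645781826
```

Slot end met the stem (−4.7 N) at centre ≈0.5957, giving the stem ≈(0.594, −0.017), in agreement with vision. Backing off to concentric and turning about the stem by about 0.28 rad.

Request:
play_rows([
  [0,1.7,0,0,0,0,0],
  [0,1.5,0,0,0,0,0],
  [0,0,0,0,0,0,0],
])

```text
time_s: 12.0
ee_pos: [0.5659, -0.0217, 0.0754]
eef_rot: [0.0, -0.075, 0.997, 0.0]
contact_force: [1.0, 0.3, -4.2]
grip_width: 0.01
```

Request:
play_rows([
  [0,0,-1.16,0,0,0,-0.04],
  [0,0,-1.16,0,0,0,-0.04],
  [0,0,-1.16,0,0,0,-0.04],
  [0,0,0,0,0,0,0],
])

```text
time_s: 12.33
ee_pos: [0.5668, -0.0254, 0.0755]
eef_rot: [0.0, -0.135, 0.991, 0.0]
contact_force: [-0.5, -0.7, -5.3]
grip_width: 0.0098
```

Request:
play_rows([
  [0,0,-1.16,0,0,0,-0.04],
  [0,0,-1.16,0,0,0,-0.04],
  [0,0,-1.16,0,0,0,-0.04],
  [0,0,0,0,0,0,0],
])

```text
time_s: 12.67
ee_pos: [0.5677, -0.0287, 0.0754]
eef_rot: [0.0, -0.194, 0.981, 0.0]
contact_force: [0.4, 0.2, -4.2]
grip_width: 0.0101
```

```bash
sed -i 's/\.595,-\.0175/.5944,-.0174/' rel.py; python3 rel.py
```

```text
t 12.6667 pos [ 0.5677 -0.0287  0.0754] rpyZ [-2.7519e+00  1.0000e-04  3.1415e+00] F [ 0.4  0.2 -4.2] M [-0.05  0.07  0.03] w 0.010125788122101928 q [-0.19  0.54  0.23  1.93 -0.19  0.69  2.12]
yaw 0.38974041010438426 cen [ 0.59453895 -0.01770584] along -1.2322804220698293e-05 lat 0.00033570177719055214 underside 0.05860339874419633
F along 0.45074197496024704 F lat 0.07467153331732725
```

Probing sideways for the slot's centre.

Request:
play_rows([
  [0,0,1.2,0,0,0,0],
  [0,0,1.0,0,0,0,0],
  [0,0,0,0,0,0,0],
  [0,0,0,0,0,0,0],
])

```text
time_s: 13.0
ee_pos: [0.5668, -0.027, 0.0754]
eef_rot: [-0.0, -0.193, 0.981, -0.0]
contact_force: [1.2, -2.7, -5.1]
grip_width: 0.0104
```

```bash
python3 rel.py
```

```text
t 13.0 pos [ 0.5668 -0.027   0.0754] rpyZ [-2.7525e+00 -1.0000e-04 -3.1410e+00] F [ 1.2 -2.7 -5.1] M [-0.68 -0.22 -0.1 ] w 0.010361670841191686 q [-0.19  0.54  0.23  1.93 -0.19  0.69  2.11]
yaw 0.38908642485535533 cen [ 0.59363917 -0.01598499] along 0.00016718610774825934 lat -0.001597865028820186 underside 0.058573038971809585
F along 0.06117536492845516 F lat -2.9806149172988268
```

Request:
play_rows([
  [0,0,-2.2,0,0,0,0],
  [0,0,-1.2,0,0,0,0],
  [0,0,-1.0,0,0,0,0],
  [0,0,0,0,0,0,0],
  [0,0,0,0,0,0,0],
])

```text
time_s: 13.42
ee_pos: [0.5679, -0.0301, 0.0752]
eef_rot: [-0.001, -0.194, 0.981, 0.0]
contact_force: [-0.4, 0.7, -4.5]
grip_width: 0.0098
```

```bash
python3 rel.py
```

```text
t 13.4167 pos [ 0.5679 -0.0301  0.0752] rpyZ [-2.7512e+00 -1.1000e-03  3.1405e+00] F [-0.4  0.7 -4.5] M [0.14 0.21 0.02] w 0.009803987695525655 q [-0.19  0.54  0.23  1.92 -0.19  0.69  2.12]
yaw 0.390421748203843 cen [ 0.59468547 -0.01910383] along 0.00038444847675071 lat 0.0016842549911711192 underside 0.05835838127736935
F along -0.1412318232044624 F lat 0.8116511748553169
```

Both slot walls felt symmetrically (±1.6 mm), so the centre is known. Centring, turning to about 0.42, lowering.

Request:
play_rows([
  [0,0,2.5,0,0,0,0],
  [0,0,-0.87,0,0,0,-0.03],
  [0,0,0,3.5,0,0,0],
  [0,0,0,3,0,0,0],
  [0,0,0,0,0,0,0],
])

```text
time_s: 13.83
ee_pos: [0.5668, -0.029, 0.068]
eef_rot: [-0.001, -0.208, 0.978, 0.0]
contact_force: [0.5, 0.3, -5.1]
grip_width: 0.01
```

```bash
python3 rel.py
```

```text
t 13.8333 pos [ 0.5668 -0.029   0.068 ] rpyZ [-2.7221e+00 -2.1000e-03  3.1406e+00] F [ 0.5  0.3 -5.1] M [-0.03  0.07 -0.05] w 0.010024055799731368 q [-0.18  0.55  0.22  1.93 -0.19  0.68  2.14]
yaw 0.41946957091951775 cen [ 0.59330448 -0.01718592] along 0.0009133537080074486 lat -0.0006417020843307807 underside 0.0511719893925206
F along 0.5539401686896401 F lat 0.04572975302563271
```

Request:
play_rows([
  [0,0,0,1,0,0,0],
  [0,0,0,1,0,0,0],
  [0,0,0,0,0,0,0],
  [0,0,0,0,0,0,0],
])

```text
time_s: 14.17
ee_pos: [0.5674, -0.0291, 0.0667]
eef_rot: [-0.001, -0.208, 0.978, 0.0]
contact_force: [0.2, 0.4, -4.3]
grip_width: 0.01
```

```bash
python3 rel.py
```

```text
t 14.1667 pos [ 0.5674 -0.0291  0.0667] rpyZ [-2.7216e+00 -9.0000e-04  3.1411e+00] F [ 0.2  0.4 -4.3] M [-0.07  0.06  0.01] w 0.00996216568833883 q [-0.18  0.56  0.22  1.93 -0.19  0.68  2.15]
yaw 0.42000704053852433 cen [ 0.59389197 -0.01722567] along 0.0003927913135039425 lat -0.00036634214871670916 underside 0.049901370064476494
F along 0.30109122868463206 F lat 0.2757008065556706
```

Request:
play_rows([
  [0,0,-0.3,1,0,0,0],
  [0,0,0,0,0,0,0],
  [0,0,0,0,0,0,0],
])

```text
time_s: 14.42
ee_pos: [0.5676, -0.0293, 0.0658]
eef_rot: [-0.0, -0.208, 0.978, 0.0]
contact_force: [0.2, -0.8, -4.5]
grip_width: 0.0103
```

Request:
play_rows([
  [0,0,0,1,0,0,0],
  [0,0,0,0,0,0,0],
  [0,0,0,0,0,0,0],
])

```text
time_s: 14.67
ee_pos: [0.5675, -0.0293, 0.0647]
eef_rot: [-0.001, -0.209, 0.978, 0.0]
contact_force: [-0.0, -0.5, -5.0]
grip_width: 0.0098
```

```bash
python3 rel.py
```

```text
t 14.6667 pos [ 0.5675 -0.0293  0.0647] rpyZ [-2.7215e+00 -9.0000e-04  3.1411e+00] F [-0.  -0.5 -5. ] M [-0.01  0.13  0.03] w 0.009821483151885886 q [-0.18  0.56  0.22  1.93 -0.19  0.67  2.15]
yaw 0.42013926199194446 cen [ 0.59397427 -0.017473  ] along 0.0004184812416526854 lat -0.00010699456429957977 underside 0.047911634295889946
F along -0.24054345553071013 F lat -0.4369503558408738
```

Already below 50 mm with full weight hanging, so the peg is entering the slot. Continuing gently.

Request:
play_rows([
  [0,0,0,1,0,0,0],
  [0,0,0,0,0,0,0],
  [0,0,0,0,0,0,0],
])

```text
time_s: 14.92
ee_pos: [0.5675, -0.0293, 0.0637]
eef_rot: [-0.001, -0.209, 0.978, 0.0]
contact_force: [-0.6, 0.3, -4.9]
grip_width: 0.0099
```

Request:
play_rows([
  [0,0,0,1,0,0,0],
  [0,0,0,0,0,0,0],
  [0,0,0,0,0,0,0],
])

```text
time_s: 15.17
ee_pos: [0.5675, -0.0293, 0.0627]
eef_rot: [-0.001, -0.209, 0.978, 0.0]
contact_force: [-0.2, 0.1, -5.5]
grip_width: 0.0102
```

```bash
python3 rel.py
```

```text
t 15.1667 pos [ 0.5675 -0.0293  0.0627] rpyZ [-2.7214e+00 -1.0000e-03  3.1410e+00] F [-0.2  0.1 -5.5] M [-0.07  0.07  0.01] w 0.010170326743677217 q [-0.18  0.56  0.22  1.93 -0.19  0.67  2.15]
yaw 0.4201471560731293 cen [ 0.593961   -0.01746287] along 0.0004264643296671126 lat -0.0001216633341967651 underside 0.04587937251320291
F along -0.08347470598027433 F lat 0.18176940438393843
```

Request:
play_rows([
  [0,0,0,0.6,0,0,0],
  [0,0,0,0,0,0,0],
  [0,0,0,0,0,0,0],
])

```text
time_s: 15.42
ee_pos: [0.5675, -0.0293, 0.0621]
eef_rot: [-0.0, -0.209, 0.978, 0.0]
contact_force: [0.4, -0.7, -3.6]
grip_width: 0.0102
```

Request:
play_rows([
  [0,0,0,0.5,0,0,0],
  [0,0,0,0,0,0,0],
  [0,0,0,0,0,0,0],
])

```text
time_s: 15.67
ee_pos: [0.5676, -0.0293, 0.0618]
eef_rot: [-0.0, -0.209, 0.978, 0.0]
contact_force: [-0.7, -0.1, -2.6]
grip_width: 0.0095
```

```bash
python3 rel.py
```

```text
t 15.6667 pos [ 0.5676 -0.0293  0.0618] rpyZ [-2.7215e+00 -8.0000e-04  3.1410e+00] F [-0.7 -0.1 -2.6] M [-0.01  0.13 -0.01] w 0.009538114882633076 q [-0.18  0.56  0.22  1.93 -0.19  0.67  2.15]
yaw 0.42012510791676466 cen [ 0.59404623 -0.01745704] along 0.0003462742774661745 lat -9.221492577285215e-05 underside 0.04495805550059777
F along -0.6415058771234551 F lat 0.22170757275021197
```

Contact at underside 45.0 mm, fully home. Releasing gently, then backing straight up.

Request:
play_rows([
  [8,0,0,0,0,0,0],
  [11,0,0,0,0,0,0],
  [12,0,0,0,0,0,0],
  [13,0,0,0,0,0,0],
  [15,0,0,0,0,0,0],
], squeeze=20)

```text
time_s: 16.08
ee_pos: [0.5684, -0.0293, 0.0622]
eef_rot: [0.0, -0.208, 0.978, 0.0]
contact_force: [-0.6, -0.1, -1.0]
grip_width: 0.0151
```

Request:
play_rows([
  [18,0,0,0,0,0,0],
  [22,0,0,0,0,0,0],
  [28,0,0,0,0,0,0],
  [34,0,0,0,0,0,0],
  [36,0,0,0,0,0,0],
])

```text
time_s: 16.5
ee_pos: [0.5676, -0.0293, 0.0617]
eef_rot: [-0.0, -0.209, 0.978, 0.0]
contact_force: [0.7, 0.4, 0.8]
grip_width: 0.0359
```

```bash
python3 rel.py
```

```text
t 16.5 pos [ 0.5676 -0.0293  0.0617] rpyZ [-2.7215e+00 -7.0000e-04  3.1412e+00] F [0.7 0.4 0.8] M [ 0.03 -0.07 -0.01] w 0.035934586611840846 q [-0.18  0.56  0.22  1.93 -0.19  0.67  2.15]
yaw 0.420109891030451 cen [ 0.59409928 -0.01749321] along 0.00031258753986980573 lat -3.754980772388101e-05 underside 0.04492490841081771
F along 0.7783269959926228 F lat 0.07167658434981795
```

Request:
play_rows([
  [36,0,0,-8,0,0,0],
  [36,0,0,-20,0,0,0],
  [36,0,0,-30,0,0,0],
  [36,0,0,-30,0,0,0],
  [36,0,0,-30,0,0,0],
])

```text
time_s: 16.92
ee_pos: [0.5673, -0.0295, 0.1814]
eef_rot: [-0.001, -0.208, 0.978, 0.0]
contact_force: [0.9, 0.5, -0.2]
grip_width: 0.036
```

Request:
play_rows([
  [36,0,10,-20,0,0,0],
  [36,-10,23,0,0,0,0],
  [36,-10,23,0,0,0,0],
  [36,-10,23,0,0,0,0],
  [36,-10,23,0,0,0,0],
])

```text
time_s: 17.33
ee_pos: [0.5626, 0.0811, 0.2007]
eef_rot: [0.0, -0.208, 0.978, 0.0]
contact_force: [1.0, -0.1, -0.1]
grip_width: 0.0359
```

Request:
play_rows([
  [36,-10,23,0,0,0,0],
  [36,-10,23,0,0,0,0],
  [36,-10,23,0,0,0,0],
  [36,-10,23,0,0,0,0],
  [36,-10,23,0,0,0,0],
])

```text
time_s: 17.75
ee_pos: [0.5612, 0.2066, 0.2004]
eef_rot: [-0.0, -0.208, 0.978, 0.0]
contact_force: [-0.2, 0.6, -0.3]
grip_width: 0.0358
```

Request:
play_rows([
  [36,0,15,0,0,0,0],
  [36,0,0,0,0,0,0],
  [36,0,0,0,0,0,0],
])

```text
time_s: 18.0
ee_pos: [0.5549, 0.2197, 0.2]
eef_rot: [-0.0, -0.209, 0.978, 0.0]
contact_force: [-0.6, -0.0, 0.0]
grip_width: 0.0363
```

```bash
python3 - <<'E'
from sil import *
state(); ims=[]; S=np.array([.5942,-.0174]); c,sn=np.cos(.42),np.sin(.42)
for n in ["scene","top"]:
    p=vision.read_camera(n); u=proj(p,[*S,.06])[0].astype(int); x0,y0=u[0]-33,u[1]-36
    im=cv2.resize(p["image"][y0:y0+72,x0:x0+66],None,fx=6,fy=6,interpolation=2); im0=im.copy()
    for h,cl in [(.045,(0,0,255)),(.050,(255,0,0))]:
        Q=POLY@np.array([[c,sn],[-sn,c]])+S
        cv2.polylines(im,[((proj(p,np.c_[Q,np.full(len(Q),h+.013)])-[x0,y0]+.5)*6).astype(np.int32)],True,cl,1)
    ims.append(np.hstack([im0,im])[:, :] if 0 else im)
cv2.imwrite("pics/final.png",np.hstack(ims))
E
```

```text
t 18.0 pos [0.5549 0.2197 0.2   ] rpyZ [-2.7196e+00 -8.0000e-04  3.1413e+00] F [-0.6 -0.   0. ] M [-0.06  0.03  0.01] w 0.03628146922997942 q [-0.58  0.41  0.19  1.78 -0.09  0.96  1.64]
```

View pics/final.png

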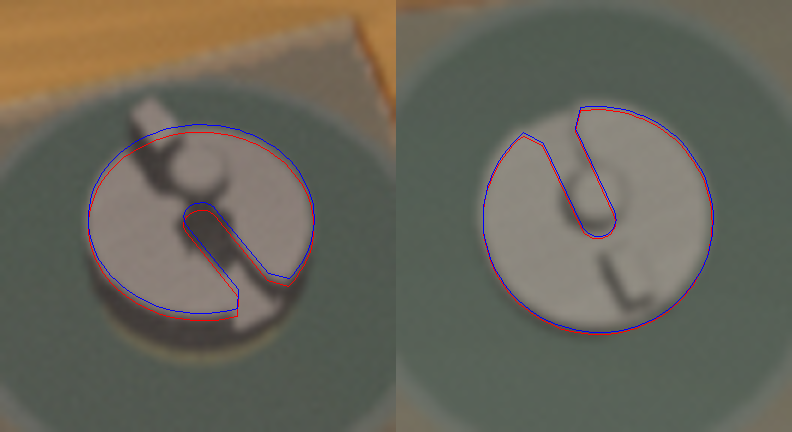

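The final picture (scene crop: disc centre (200,225), slot down-right; top crop: slot up, lug at (625,285)) shows the disc edge on the red home outline, not the blue 5 mm-high one. The lug is over the lower slot and the gripper is clear.

```bash
python3 - <<'E'
from h import *
p=vision.read_camera("top")
for k in ["clamp","brush","carton"]:
    print(k,[[round(v,1) for v in d["bbox"]] for d in silhouettes(p,k)[:2]])
print(env.hand_in())
E
```

```text
clamp []
brush [[199.2, 152.2, 18.1, 21.6], [279.2, 171.1, 97.1, 97.3]]
carton [[412.5, 142.6, 58.0, 46.6], [423.1, 218.6, 42.7, 47.4]]
the job is handed in; nothing more can be done
None
```

The slotted weight is on the stem, turned to about 0.42 rad so its slot points away from the earlier weight's slot. Its peg is in that slot, and the job was handed in at about 18 s.

I took the grey weight from the rest by its lug and slid it sideways onto the stem. I then felt for the slot end and both walls, with contacts up to about 5 N, turned it about the stem, lowered it, let go and backed straight up.

- **Seating:** while lowering, there was no contact at 50 mm, where a misaligned peg would have rested. It landed softly at an underside height of 45.0 mm.
- **Picture after release:** the disc lies flat on the home outline in the scene camera, not on the one 5 mm higher.
- **Camera differences:** the two cameras disagreed by 4 to 5 mm on the stem's x. I settled it by touch at about 0.594 m. Their estimates of the earlier slot's angle ranged from 3.49 to 3.60 rad, and the final yaw fits within that.
- **Bystanders:** the carton was found where it had been. In the last top picture the clamp was not detected and the brush only partly; the retracted arm was probably in the way. The arm was never low near either, but I could not confirm them by picture.

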